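Pin the hoop arm into the embroidery stand

ROBOT

A 7-joint arm with a two-finger parallel gripper is mounted at the origin on the work surface. World frame = base frame: x ahead of the robot, y to its left, z up, the work surface at z = 0. Lengths are in mm, angles in degrees, forces in N, time in s.
With the tool pointing down it reaches from about 400 to 900 mm from the base axis. Payload 5.6 kg.
Tool frame: the origin (TCP) lies at the very end of the fingers, on their centre line; the grasp point (between the pads) lies 19 mm behind it; z points along the fingers, y is the line along which they close (so a half turn about z gives the same grasp; the last joint's range is limited). The gripper opens to 92 mm and grips with 3 to 60 N. Pads are 20 mm wide; open, the fingers measure 128 mm over their backs; the gripper's body (75 mm by 189 mm) begins 69 mm behind the grasp point.
Start: joints at [-66.005, 26.786, -0.665, 91.828, 0.344, 61.387, -3.226], TCP at [289.654, 581.902, 214.592] pointing down, gripper open.
Joint ranges: [-144.91, 144.91], [-17.63, 115.5], [-89.93, 88.59], [15.96, 139.68], [-74.01, 254.01], [8.47, 105.57], [-167.45, 167.45]. Speed limits (degrees/s): [147.25, 147.25, 180, 180, 180, 180, 180].

INTERFACE

Orientations are given as a 3x3 rotation matrix whose columns are the frame's x, y, z axes.
In Python, from workcell import * gives the robot as it stands. The module is installed in compiled form; this text tells all that it offers.
- The arm moves only by the tool jog_arm, never from a script. Its argument "plan" is a list of rows, each an object with "xyz": the shift along the world's x, y, z in mm, a list of three; "rot": the turn, a rotation vector about the world's x, y, z in degrees, a list of three; "hand": the finger opening in mm, from 0 to 91.9. In form: [{"xyz": [dx, dy, dz], "rot": [ax, ay, az], "hand": hand}, ...]. A call has 1 to 12 rows; each row shifts and turns the commanded pose from where the row before left it; what a row does not reach is not made up. A row lasts 1/10 s, in which the tool goes at most 50 mm and 8.59 degrees, less where a joint would pass 70% of its speed; a pose out of reach is approached as far as the arm can. A call with a gripper value outside its range is refused whole. The fingers move at their own pace and stop on an object; "newtons" is the grip in N (left out, the last holds). Time passes only in rows, so rows that do not move let the fingers close. It gives the time, the measured TCP pose, the force, the opening and the grip force at its end, in the units of the state.
- get_obs(): the state, without advancing time (a new reading comes with each control period).
- read_camera(name): name is "scene" or "top" or "wrist"; returns a dict with "pixels" (400x640x3 uint8, red, green, blue), "vertical_fov" (degrees; the focal length in pixels is half the picture's height over the tangent of half this angle, whatever the lens; pixels are square), "cx", "cy" (the principal point, pixels), "R" (3x3) and "t" (3): a world point X has camera coordinates R X + t. Camera axes: x right, y down, z forward; pixel columns grow to the right and rows downward; lengths in mm; the calibration is good to about 2 mm. A picture is of the moment at which its call begins. There is no depth.
- job_done(): hands the job in; it is judged then, once.
Trained networks look in a picture, given as the dict that the camera call returned (one of the last four; its "shot" number tells which), for a name from the list of things; names that differ only in an ending like _2 or _b are one class to them, and where a whole thing is asked for, a point or a joint stands for the part that bears it (a point fixed in the world has none). Each returns a list of dicts, best first, with "conf" (0 to 1); they miss things now and then, are a little off and sometimes report something else, mostly with a low value. They report only what shows in the picture. A call takes as long as a camera call.
- boxes_of(thing, picture): "extent" ([left, top, right, bottom] in pixels, round what is visible of it).
- outline_of(thing, picture): "region" (400x640 bool, what is visible of it) and "extent" ([left, top, right, bottom] in pixels, round what is visible of it).
The state is a dict: "time_s": time; "joints": joint angles; "dq": joint speeds; "joint_efforts": joint torques, N m; "tool_pos": TCP position; "orientation": TCP orientation; "force": force on the tool from outside, world axes, zero at the start; "wrist_torque": the same for the moment, N m; "finger_gap": finger opening in mm; "finger_force": force on a finger pad.
Only numpy, scipy, OpenCV 4.12 (cv2) and the standard library are available. Lean on these libraries where they do the work, as an engineer would, in place of code of your own. Each camera call takes 0.05 s, during which the arm holds its last target. There are 200 camera calls.

TASK

Push the embroidery hoop's sliding arm into the fork of the wooden stand and lock it there with the long red-headed pin: the pin goes down through the fork, the arm's steel tongue and the fork again, pressed fully home until its head sits on the fork. Let go of everything, and leave the short blue-headed pin and the other things on the table where they are.

Things in the scene. Friction and masses are not known exactly. Their poses are not given: they have to be found in the camera images.
- stand: Wooden embroidery stand, fixed: 345 x 90 mm base board, a fork at one end, a guide channel for the hoop arm along the rest. Origin: on the table straight below the fork hole; z up, +x from the fork along the guide to the hoop (the way the arm pulls out). The fork: two level cheeks, one above the other, 20 mm thick, 66 mm wide, from 60 mm behind the hole to 30 mm in front of it.
- fork_hole (a point): Centre of the mouth of the fork's 19.5 mm upright hole, on the top face of the upper cheek (68 to 88 mm above the table).
- lower_hole (a point): Centre of the same 19.5 mm hole's mouth in the lower cheek (26 to 46 mm above the table), 42 mm straight below fork_hole. A hidden spring ball in this cheek bears on the pin's side, so the pin does not fall home by its own weight: it takes about 10 N (5 to 20 N) of push.
- hoop_arm (a joint): How far the hoop arm is pulled out (m): 0 at its nominal place in the fork, growing as it is pulled away; travel -0.017 to 0.095, about 2.5 N of friction. Dark wooden bar, 32 mm wide, top 65 mm above the table, with an empty 180 mm hoop at its far end and a steel tongue at the fork end. Locked by the pin it reads between -0.016 and 0.016.
- tongue_root (a point): Point on the top face of the arm's dark bar at its fork end (65 mm high), where the tongue sticks out: steel, 28 mm wide, 16 mm thick, 20 mm upright hole about 55 mm further on, 38 mm from the tongue's tip. Its length was set by hand and varies: the holes meet at an arm value anywhere from -0.013 to 0.013. Look before it goes in, or feel: a pin standing on the tongue drops when they meet.
- slide_grip (a point): Point on the axis of the blue upright handle post of the hoop arm (24 mm diameter, 63 to 115 mm above the table), 100 mm above the table; it lies 140 mm along the stand's +x from the fork hole when the arm value is 0 and moves with the arm.
- pin: The long red-headed pin, standing upright in one of the two holes of the dark wooden rack: shank 18 mm diameter and 70 mm long, its lowest 8 mm tapering to 14.6 mm, topped by a red cylindrical head 34 mm wide and 28 mm high. Origin: centre of the shank's lower end; z along the pin towards the head. 0.12 kg. In the rack its origin is 12 mm above the table; fully home in the fork 18 mm.
- pin_head (a point): Centre of the underside of the red head, on the pin's axis, 70 mm above the pin's origin; the head's top is 28 mm higher.
- short_pin: A short pin for something else, standing in the other hole of the rack: like the long one but with a blue head and a shank only 45 mm long. Not needed. Origin: centre of the shank's lower end.
- rack: Fixed dark wooden block, 150 x 70 mm and 50 mm high, with two blind 20 mm holes, 45 mm either side of its middle along its x, 38 mm deep, in which the pins stand. Origin: centre of its underside.
- mug: Bystander: white mug, 84 mm wide, 85 mm high; origin at the centre of its underside.
- red_paint: Bystander: red paint bottle, 44 mm wide, 130 mm high; origin at the centre of its underside.
- violet_paint: Bystander: violet paint bottle, 54 mm wide, 140 mm high; origin at the centre of its underside.
- paint_jar: Bystander: small amber paint jar with a white lid, 52 mm wide, 60 mm high; origin at the centre of its underside.
- scissors: Bystander: orange-handled scissors lying flat, 165 mm long; origin at the centre of its underside.

How it is judged (in metres and radians):
At the end, for the whole second after the job is handed in: The red-headed pin stands upright (within 4 degrees) in the fork, its head's underside within 3 mm of the upper cheek's top and within 5 mm of the hole's centre, with the arm pushed in (value between -0.019 and 0.018) so that the pin passes through its tongue; the pin is at rest (z of pin_head in the frame of fork_hole between -0.004 and 0.003 m and horizontal distance between pin_head and fork_hole below 0.005 m and angle between pin's own z axis and vertical below 0.07 rad and value of joint hoop_arm between -0.019 and 0.018 m and linear speed of pin below 0.02 m/s); the robot touches nothing.
It fails at once if the short blue-headed pin or another bystander is moved more than 30 mm (distance of any of short_pin, mug, red_paint, violet_paint, paint_jar, scissors from where it was at the start of the episode above 0.03 m).
It also fails if it takes over 67 s, if anything falls off the work surface, if the arm or the gripper's body presses on something with over 40 N, if the wrist force passes 120 N, or if a joint passes its speed limit or range.

## Working session

There is one attempt and no reset: what is moved stays moved. The work goes in short steps, Python scripts to look and compute and a tool call to move; the robot and the scene stay as the last step left them, time stands still between calls to the robot, and variables do not carry over. Pictures are saved under pics/ and viewed, at most 10 in all, crops included, and the job is handed in when it is done.

Besides the shell and the picture viewer there is one more tool, called after "Call:" as name([rows], argument=value, ...), one row to a line, values as JSON. jog_arm: Moves the arm, as the interface text tells. Its arguments: {"type":"object","properties":{"plan":{"type":"array"},"newtons":{"type":"number"}},"required":["plan"]}

```bash
mkdir -p pics; cat > h.py <<'E'
from workcell import *
import numpy as np, cv2
def f(c): return c["pixels"].shape[0]/2/np.tan(np.radians(c["vertical_fov"]/2))
def ray(c,u,v):
    R=np.array(c["R"]);t=np.array(c["t"]);d=R.T@np.array([(u-c["cx"])/f(c),(v-c["cy"])/f(c),1.]);return -R.T@t,d/np.linalg.norm(d)
def proj(c,X):
    p=np.array(c["R"])@np.array(X,float)+np.array(c["t"]);return np.array([c["cx"],c["cy"]])+f(c)*p[:2]/p[2]
def atz(c,u,v,z):
    o,d=ray(c,u,v);return o+d*(z-o[2])/d[2]
def tri(obs):
    A=np.zeros((3,3));b=np.zeros(3);P=[]
    for c,u,v in obs:
        o,d=ray(c,u,v);M=np.eye(3)-np.outer(d,d);A+=M;b+=M@o;P.append((o,d))
    X=np.linalg.solve(A,b);return X,[np.linalg.norm(np.cross(X-o,d)) for o,d in P]
def save(c,n,crop=None,k=1):
    im=cv2.cvtColor(c["pixels"],cv2.COLOR_RGB2BGR)
    if crop: l,t,r,b=crop; im=im[t:b,l:r]
    cv2.imwrite("pics/"+n+".png",cv2.resize(im,None,fx=k,fy=k,interpolation=cv2.INTER_CUBIC))
E
python3 - <<'E'
from h import *
o=get_obs();print({k:np.round(v,2).tolist() for k,v in o.items()})
for n in ["scene","top","wrist"]:
    c=read_camera(n);save(c,n+"0");print(n,c["vertical_fov"],c["cx"],c["cy"],np.round(c["R"],3).tolist(),np.round(c["t"]))
    for th in ["pin","short_pin","rack","stand","hoop_arm","slide_grip","tongue_root","mug","red_paint","violet_paint","paint_jar","scissors"]:
        print(th,[(np.round(b["extent"]).tolist(),round(b["conf"],2)) for b in boxes_of(th,c)[:2]])
E
cat > /dev/null; python3 -c "
import cv2,numpy as np
a=[cv2.imread('pics/%s0.png'%n) for n in ['scene','top']]
print(a[0].shape)"
```

```text
{'time_s': 0.0, 'joints': [-66.0, 26.84, -0.67, 91.88, 0.35, 61.39, -3.23], 'dq': [-0.06, -0.05, -0.05, -0.03, -0.06, -0.02, -0.05], 'joint_efforts': [0.0, -52.06, -0.01, -24.37, -0.06, 0.02, 0.0], 'tool_pos': [289.41, 581.35, 213.62], 'orientation': [[-0.9, 0.45, -0.0], [0.45, 0.9, -0.0], [-0.0, -0.0, -1.0]], 'force': [1.18, 0.06, 0.06], 'wrist_torque': [0.05, 0.03, -0.01], 'finger_force': 0.0, 'finger_gap': 91.91}
scene 45.5905530198493 335.4002157482547 202.80663289671816 [[-0.823, 0.568, 0.018], [0.42, 0.63, -0.653], [-0.382, -0.529, -0.757]] [ 560.  -33. 1139.]
pin [([338.0, 163.0, 352.0, 193.0], 0.65)]
short_pin [([305.0, 194.0, 323.0, 211.0], 0.56)]
rack [([292.0, 178.0, 364.0, 238.0], 0.85), ([339.0, 162.0, 351.0, 190.0], 0.49)]
stand [([354.0, 190.0, 600.0, 340.0], 0.88)]
hoop_arm [([419.0, 191.0, 604.0, 289.0], 0.8), ([336.0, 164.0, 348.0, 192.0], 0.7)]
slide_grip [([421.0, 190.0, 603.0, 290.0], 0.62)]
tongue_root [([418.0, 192.0, 604.0, 287.0], 0.64), ([294.0, 177.0, 363.0, 238.0], 0.45)]
mug [([264.0, 129.0, 296.0, 174.0], 0.7), ([421.0, 190.0, 604.0, 291.0], 0.58)]
red_p
[... 781 characters left out ...]
0, 79.0, 233.0, 118.0], 0.39)]
tongue_root [([132.0, 221.0, 236.0, 398.0], 0.9)]
mug [([426.0, 180.0, 491.0, 227.0], 0.67)]
red_paint [([249.0, 79.0, 276.0, 113.0], 0.84), ([362.0, 222.0, 383.0, 241.0], 0.39)]
violet_paint [([194.0, 77.0, 235.0, 117.0], 0.72)]
paint_jar [([315.0, 84.0, 342.0, 118.0], 0.7)]
scissors [([383.0, 77.0, 419.0, 159.0], 0.89), ([355.0, 170.0, 374.0, 191.0], 0.47)]
wrist 68.47104436101293 322.62406655998456 195.63324241504267 [[0.446, 0.895, -0.001], [0.869, -0.432, 0.243], [0.217, -0.109, -0.97]] [-650.  -27.  390.]
pin []
short_pin []
rack []
stand []
hoop_arm []
slide_grip []
tongue_root []
mug []
red_paint []
violet_paint []
paint_jar []
scissors []
(400, 640, 3)
```

View pics/scene0.png

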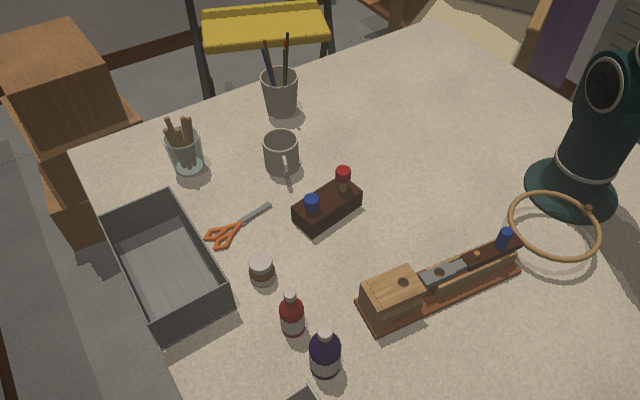

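View pics/top0.png

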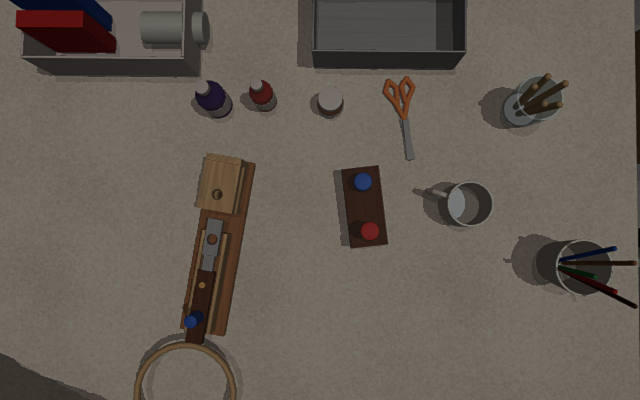

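The scene view shows the fork hole at (403,282), the tongue hole at (439,271), the blue post at (506,232) and the red pin at (343,172). In the top view these are at (217,194), (212,240), (190,321) and (370,231). The arm is pulled out.

```bash
cat >> h.py <<'E'
def blob(c,kind,box):
    l,t,r,b=box;im=c["pixels"][t:b,l:r];h=cv2.cvtColor(im,cv2.COLOR_RGB2HSV)
    H,S,V=[h[...,i].astype(int) for i in range(3)]
    m=(((H<8)|(H>172))&(S>150)&(V>70)) if kind=="red" else ((H>100)&(H<130)&(S>120)&(V>50))
    n,lab,st,ce=cv2.connectedComponentsWithStats(m.astype(np.uint8));i=1+np.argmax(st[1:,4])
    return ce[i]+[l,t],(st[i][:4]+[l,t,0,0]).tolist(),lab==i
E
python3 - <<'E'
from h import *
s=read_camera("scene");t=read_camera("top")
save(s,"scrop",(350,180,610,345),3);save(t,"tcrop",(130,140,400,400),2.2)
for n,k,bs,bt in [("pin","red",(325,155,362,200),(350,215,390,250)),("short","blue",(295,185,330,220),(345,165,385,200)),("post","blue",(485,220,520,260),(175,305,210,335))]:
    a,ba,_=blob(s,k,bs);b,bb,_=blob(t,k,bt)
    X,e=tri([(s,*a),(t,*b)]);print(n,a,ba,b,bb,X.round(1),np.round(e,1))
for n,a,b in [("fork",(403,282),(217,194)),("tonguehole",(439,271),(212,240)),]:
    X,e=tri([(s,*a),(t,*b)]);print(n,X.round(1),np.round(e,1))
E
```

```text
pin [342.63551402 169.95327103] [336, 166, 14, 9] [369.61776062 230.58301158] [361, 222, 18, 18] [ 477.6 -270.1  104.7] [0.1 0.1]
short [310.90243902 198.45528455] [304, 193, 15, 11] [362.62753036 181.09311741] [354, 173, 18, 17] [ 567.  -258.    80.1] [0.4 0.4]
post [506.69014085 230.88732394] [501, 227, 12, 9] [190.         321.45038168] [184, 315, 13, 14] [313.5  42.8 110.8] [0. 0.]
fork [539.1   7.9  84.5] [0.4 0.4]
tonguehole [454.9  19.5  62.7] [0.4 0.4]
```

View pics/scrop.png

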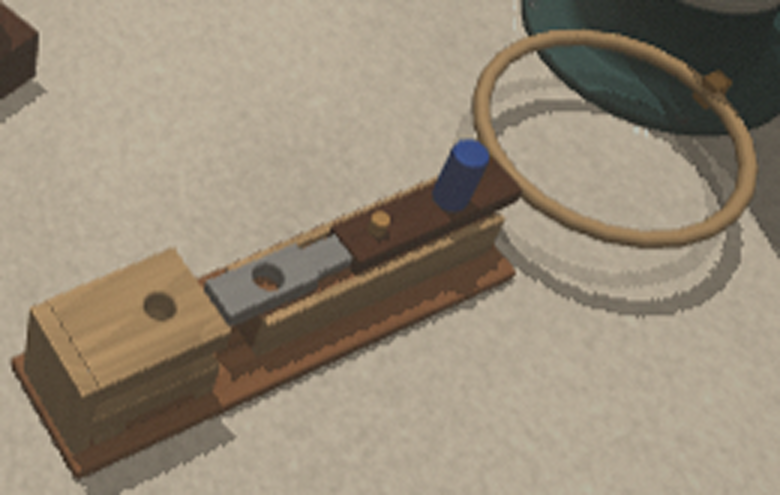

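View pics/tcrop.png

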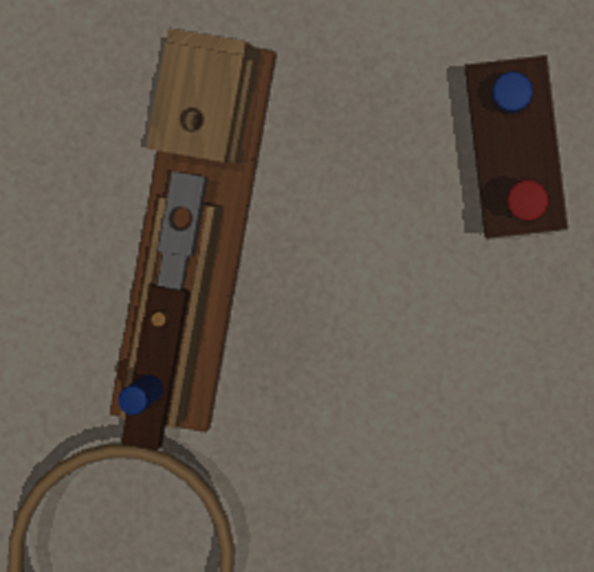

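The crops agree with the triangulation: post about (313,43), fork hole about (539,8), pin about (478,-270). I'll move over the stand and refine with the wrist camera.

Call:
jog_arm([
  {"xyz": [13, -46, 7], "rot": [0, 0, 1.5]},
  {"xyz": [13, -46, 7], "rot": [0, 0, 1.5]},
  {"xyz": [13, -46, 7], "rot": [0, 0, 1.5]},
  {"xyz": [13, -46, 7], "rot": [0, 0, 1.5]},
  {"xyz": [13, -46, 7], "rot": [0, 0, 1.5]},
  {"xyz": [13, -46, 7], "rot": [0, 0, 1.5]},
  {"xyz": [13, -46, 7], "rot": [0, 0, 1.5]},
  {"xyz": [13, -46, 7], "rot": [0, 0, 1.5]},
  {"xyz": [13, -46, 7], "rot": [0, 0, 1.5]},
  {"xyz": [13, -46, 7], "rot": [0, 0, 1.5]},
  {"xyz": [13, -46, 7], "rot": [0, 0, 1.5]},
  {"xyz": [13, -46, 7], "rot": [0, 0, 1.5]},
])

```text
invalid input at $.plan[0]: expected keys xyz, rot, hand
```

Call:
jog_arm([
  {"xyz": [0, 0, 0]},
  {"xyz": [0, 0, 0]},
  {"xyz": [0, 0, 0]},
])

```text
invalid input at $.plan[0]: expected keys xyz, rot, hand
```

```bash
python3 - <<'E'
from h import *
c=read_camera("wrist");save(c,"w1");print(np.round(get_obs()["orientation"],3).tolist())
for n,X in dict(fork=(539,8,88),th=(455,19.5,60),post=(313.5,43,115),pin=(478,-270,110)).items(): print(n,proj(c,X).round())
E
```

```text
[[-0.895, 0.446, 0.0], [0.446, 0.895, 0.0], [-0.0, 0.0, -1.0]]
fork [ 41. 516.]
th [ 28. 452.]
post [-83. 414.]
pin [-157.  571.]
```

View pics/w1.png

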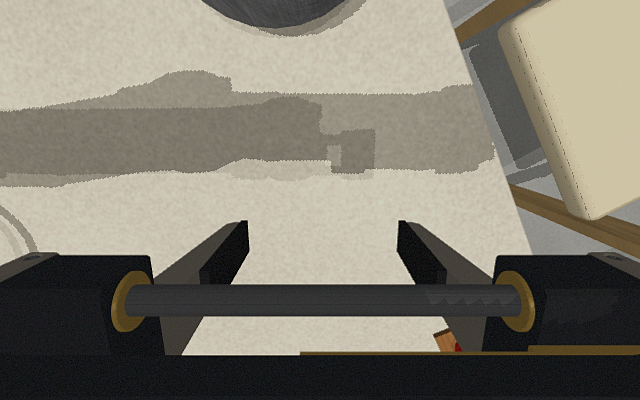

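The picture shows only the start pose (fingers at rows 220–350), because the moves were refused. All three keys are required.

Call:
jog_arm([
  {"xyz": [13, -46, 7], "rot": [0, 0, 1.5], "hand": 91},
  {"xyz": [13, -46, 7], "rot": [0, 0, 1.5], "hand": 91},
  {"xyz": [13, -46, 7], "rot": [0, 0, 1.5], "hand": 91},
  {"xyz": [13, -46, 7], "rot": [0, 0, 1.5], "hand": 91},
  {"xyz": [13, -46, 7], "rot": [0, 0, 1.5], "hand": 91},
  {"xyz": [13, -46, 7], "rot": [0, 0, 1.5], "hand": 91},
  {"xyz": [13, -46, 7], "rot": [0, 0, 1.5], "hand": 91},
  {"xyz": [13, -46, 7], "rot": [0, 0, 1.5], "hand": 91},
  {"xyz": [13, -46, 7], "rot": [0, 0, 1.5], "hand": 91},
  {"xyz": [13, -46, 7], "rot": [0, 0, 1.5], "hand": 91},
  {"xyz": [13, -46, 7], "rot": [0, 0, 1.5], "hand": 91},
  {"xyz": [13, -46, 7], "rot": [0, 0, 1.5], "hand": 91},
])

```text
time_s: 3.3
tool_pos: [445.8, 28.0, 299.4]
orientation: [[-0.989, 0.146, 0.001], [0.146, 0.989, 0.001], [-0.001, 0.001, -1.0]]
force: [1.2, 1.0, 0.4]
finger_gap: 91.2
finger_force: 0.0
```

Call:
jog_arm([
  {"xyz": [0, 0, 0], "rot": [0, 0, 0], "hand": 91},
  {"xyz": [0, 0, 0], "rot": [0, 0, 0], "hand": 91},
])

```text
time_s: 3.5
tool_pos: [445.8, 29.3, 298.8]
orientation: [[-0.989, 0.15, 0.001], [0.15, 0.989, 0.001], [-0.0, 0.001, -1.0]]
force: [0.0, -0.1, -0.2]
finger_gap: 90.7
finger_force: 0.0
```

```bash
python3 - <<'E'
from h import *
c=read_camera("wrist");save(c,"w2");print(np.round(get_obs()["orientation"],3).tolist())
for n,X in dict(fork=(539,8,88),th=(455,19.5,60),post=(313.5,43,115),pin=(478,-270,110)).items(): print(n,proj(c,X).round())
E
```

```text
[[-0.989, 0.147, -0.0], [0.147, 0.989, 0.001], [0.0, 0.001, -1.0]]
fork [317. 243.]
th [317. 180.]
post [317.  62.]
pin [ 99. 237.]
```

View pics/w2.png

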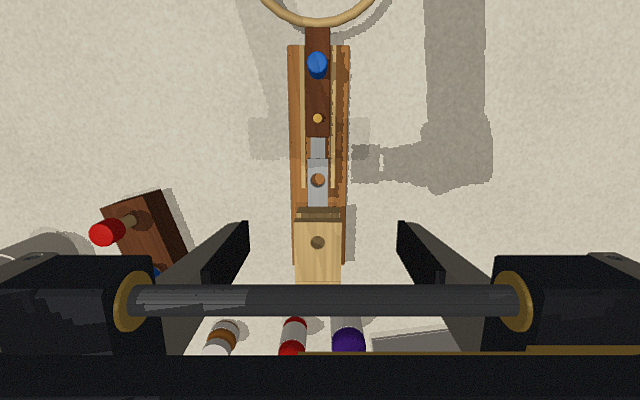

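The wrist view agrees: fork hole at (317,242), tongue hole at (318,180), post top at (317,62), and the stand lies straight along the tool x axis. I'll refine these numbers.

```bash
python3 - <<'E'
from h import *
c=read_camera("wrist")
def hole(c,box,thr):
    l,t,r,b=box;g=cv2.cvtColor(c["pixels"],cv2.COLOR_RGB2GRAY)[t:b,l:r]; h=cv2.cvtColor(c["pixels"],cv2.COLOR_RGB2HSV)[t:b,l:r]
    m=(g<thr) if thr>0 else (h[...,1]>70)
    n,lab,st,ce=cv2.connectedComponentsWithStats(m.astype(np.uint8));i=1+np.argmax(st[1:,4]);return st[i][:5].tolist(),(st[i][:2]+(st[i][2:4]-1)/2+[l,t])
for n,box,thr,z in [("fork",(305,228,331,256),115,88),("tongue",(309,168,327,192),0,65)]:
    st,p=hole(c,box,thr);print(n,st,p,atz(c,*p,z).round(1))
ce,bb,_=blob(c,"blue",(300,45,335,82));print("post",ce,bb,atz(c,*ce,108).round(1))
l=[(k,np.round(proj(c,(313.5,43,z)))) for k,z in (("top",115),("bot",65))];print(l)
s=read_camera("scene");t=read_camera("top")
for n,z,X in [("fork",88,(539,8,88)),("tongue",65,(455,19.5,65))]:print(n,proj(s,X),proj(t,X))
# pin: top ellipse at z=110 in all views
for cam,box in ((c,(80,210,125,250)),(s,(325,155,362,200)),(t,(350,215,390,250))):
    ce,bb,_=blob(cam,"red",box);print("pin",ce,bb,[atz(cam,*ce,z).round(1).tolist() for z in (96,105,110)])
E
```

```text
fork [5, 9, 14, 13, 142] [316.5 243. ] [537.8   8.3  88. ]
tongue [2, 6, 13, 12, 127] [317.  179.5] [453.5  21.5  65. ]
post [316.14439655  65.13146552] [306, 52, 21, 28] [314.5  42.6 108. ]
[('top', array([316.,  63.])), ('bot', array([317.,  71.]))]
fork [403.08392431 280.98681103] [216.3047138 194.1263141]
tongue [439.38748243 270.3749722 ] [211.88129948 239.79734284]
pin [105.66149871 231.62661499] [88, 218, 37, 29] [[476.4, -269.5, 96.0], [474.0, -262.0, 105.0], [472.7, -257.9, 110.0]]
pin [342.74757282 169.97087379] [336, 166, 14, 9] [[472.2, -276.8, 96.0], [477.6, -269.6, 105.0], [480.5, -265.7, 110.0]]
pin [369.61977186 230.61596958] [361, 222, 18, 18] [[477.5, -270.9, 96.0], [477.7, -270.2, 105.0], [477.7, -269.8, 110.0]]
```

Call:
jog_arm([
  {"xyz": [-24, 2.6, -24], "rot": [1.05, 6.92, 0], "hand": 60},
  {"xyz": [-24, 2.6, -25], "rot": [1.05, 6.92, 0], "hand": 60},
  {"xyz": [-24, 2.6, -25], "rot": [1.05, 6.92, 0], "hand": 60},
  {"xyz": [-24, 2.6, -25], "rot": [1.05, 6.92, 0], "hand": 60},
  {"xyz": [-24, 2.6, -25], "rot": [1.05, 6.92, 0], "hand": 60},
  {"xyz": [-23, 2.4, -25], "rot": [0, 0, 0], "hand": 60},
  {"xyz": [0, 0, 0], "rot": [0, 0, 0], "hand": 60},
  {"xyz": [0, 0, 0], "rot": [0, 0, 0], "hand": 60},
])

```text
time_s: 4.5
tool_pos: [302.9, 45.9, 149.8]
orientation: [[-0.81, 0.146, -0.567], [0.119, 0.989, 0.085], [0.574, 0.002, -0.819]]
force: [0.1, -0.2, -0.1]
finger_gap: 60.1
finger_force: 0.0
```

Reached exactly. Down 70 mm, then grip.

Call:
jog_arm([
  {"xyz": [0, -1, -30], "rot": [0, 0, 0], "hand": 60},
  {"xyz": [0, 0, -25], "rot": [0, 0, 0], "hand": 60},
  {"xyz": [0, 0, -15], "rot": [0, 0, 0], "hand": 60},
  {"xyz": [0, 0, 0], "rot": [0, 0, 0], "hand": 60},
  {"xyz": [0, 0, 0], "rot": [0, 0, 0], "hand": 20},
  {"xyz": [0, 0, 0], "rot": [0, 0, 0], "hand": 20},
  {"xyz": [0, 0, 0], "rot": [0, 0, 0], "hand": 20},
  {"xyz": [0, 0, 0], "rot": [0, 0, 0], "hand": 20},
  {"xyz": [0, 0, 0], "rot": [0, 0, 0], "hand": 20},
], newtons=25)

```text
time_s: 5.4
tool_pos: [302.9, 44.1, 79.9]
orientation: [[-0.811, 0.147, -0.566], [0.12, 0.989, 0.086], [0.573, 0.002, -0.82]]
force: [1.2, 0.7, 2.4]
finger_gap: 23.3
finger_force: 25.0
```

Call:
jog_arm([
  {"xyz": [10.5, -1.6, 0], "rot": [0, 0, 0], "hand": 20},
  {"xyz": [10.5, -1.6, 0], "rot": [0, 0, 0], "hand": 20},
  {"xyz": [10.5, -1.6, 0], "rot": [0, 0, 0], "hand": 20},
  {"xyz": [10.5, -1.6, 0], "rot": [0, 0, 0], "hand": 20},
  {"xyz": [10.5, -1.6, 0], "rot": [0, 0, 0], "hand": 20},
  {"xyz": [10.5, -1.6, 0], "rot": [0, 0, 0], "hand": 20},
  {"xyz": [10.5, -1.7, 0], "rot": [0, 0, 0], "hand": 20},
  {"xyz": [10.8, -1.7, 0], "rot": [0, 0, 0], "hand": 20},
  {"xyz": [0, 0, 0], "rot": [0, 0, 0], "hand": 20},
  {"xyz": [0, 0, 0], "rot": [0, 0, 0], "hand": 20},
  {"xyz": [0, 0, 0], "rot": [0, 0, 0], "hand": 20},
])

```text
time_s: 6.5
tool_pos: [389.8, 30.8, 79.9]
orientation: [[-0.813, 0.148, -0.564], [0.121, 0.989, 0.086], [0.57, 0.002, -0.822]]
force: [3.2, -0.6, 5.5]
finger_gap: 23.3
finger_force: 25.0
```

```bash
python3 - <<'E'
from h import *
for n in ("top","scene"):
    c=read_camera(n)
    a=c["pixels"][150:330,130:290] if n=="top" else c["pixels"][230:340,350:510]
    cv2.imwrite(f"pics/{n}3.png",cv2.cvtColor(cv2.resize(a,None,fx=3,fy=3,interpolation=cv2.INTER_CUBIC),cv2.COLOR_RGB2BGR))
a,b=[cv2.imread(f"pics/{n}3.png") for n in ("top","scene")]
m=np.zeros((540,960,3),np.uint8);m[:540,:480]=a;m[:330,480:]=b;cv2.imwrite("pics/m3.png",cv2.resize(m,(800,450)))
E
```

```text
(no output)
```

View pics/m3.png

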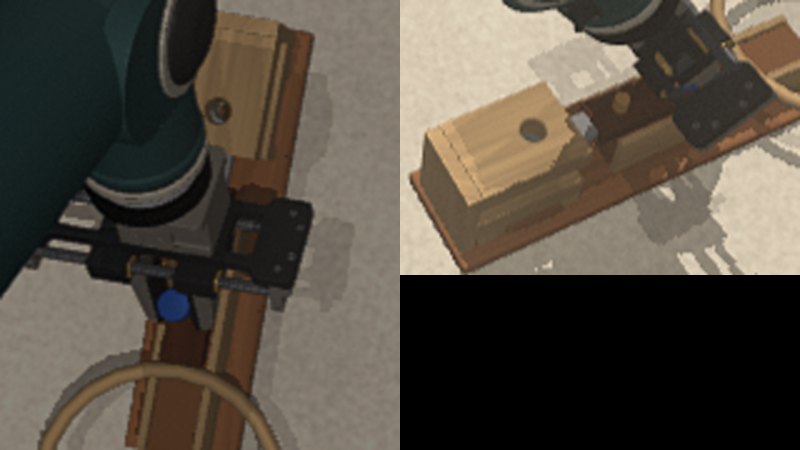

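The left half (top view) shows the fork hole at (217,110) with some grey tongue visible inside; the right half shows the tongue inside the fork. I'll release, retreat, and look straight down the hole.

Call:
jog_arm([
  {"xyz": [0, 0, 0], "rot": [0, 0, 0], "hand": 60},
  {"xyz": [0, 0, 0], "rot": [0, 0, 0], "hand": 60},
  {"xyz": [0, 0, 20], "rot": [0, 0, 0], "hand": 60},
  {"xyz": [0, 0, 45], "rot": [0, 0, 0], "hand": 60},
  {"xyz": [10, -1.5, 45], "rot": [0, 0, 0], "hand": 60},
  {"xyz": [41, -6.3, 8], "rot": [-1.05, -6.92, 0], "hand": 60},
  {"xyz": [41, -6.3, 8], "rot": [-1.05, -6.92, 0], "hand": 60},
  {"xyz": [41, -6.3, 8], "rot": [-1.05, -6.92, 0], "hand": 60},
  {"xyz": [41, -6.3, 8], "rot": [-1.05, -6.92, 0], "hand": 60},
  {"xyz": [41, -6.3, 8], "rot": [-1.05, -6.92, 0], "hand": 60},
  {"xyz": [0, 0, 0], "rot": [0, 0, 0], "hand": 60},
  {"xyz": [0, 0, 0], "rot": [0, 0, 0], "hand": 60},
])

```text
time_s: 7.8
tool_pos: [601.1, -1.5, 229.2]
orientation: [[-0.989, 0.147, -0.003], [0.147, 0.989, 0.0], [0.003, -0.0, -1.0]]
force: [-0.5, 0.1, -0.6]
finger_gap: 60.3
finger_force: 0.0
```

```bash
python3 - <<'E'
from h import *
w=read_camera("wrist");s=read_camera("scene")
u,v=proj(w,(538,8.3,88)).round().astype(int);print(u,v,(-np.array(w["R"]).T@np.array(w["t"])).round())
print(proj(w,(538,8.3,65)),proj(w,(538,8.3,26)))
save(w,"w4",(u-30,max(v-25,0),u+30,v+25),10)
print(w["pixels"].shape, f(w))
E
```

```text
323 127 [534.   9. 399.]
[323.00751932 126.7133809 ] [322.98999299 126.33759455]
(400, 640, 3) 293.8989517023905
```

View pics/w4.png

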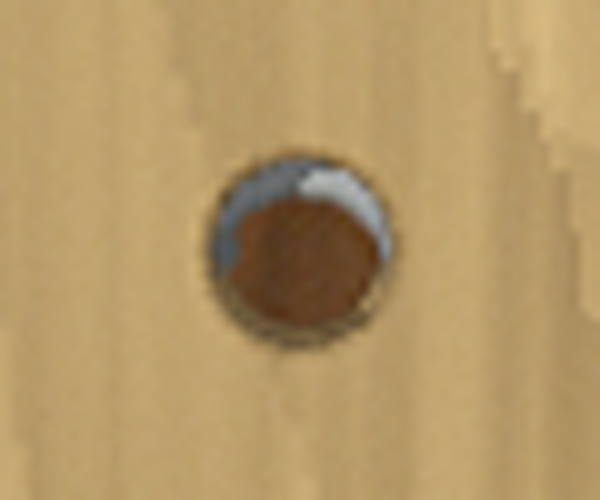

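Looking down the hole (centre (301,252) in the crop, about 8.8 px/mm on the tongue), the tongue's base-side rim shows at row 197 instead of about 162. The arm is therefore about 3.8 mm too deep. I'll regrip the post and pull it back by that much.

Call:
jog_arm([
  {"xyz": [-41, 6.3, -8], "rot": [1.05, 6.92, 0], "hand": 60},
  {"xyz": [-41, 6.3, -8], "rot": [1.05, 6.92, 0], "hand": 60},
  {"xyz": [-41, 6.3, -8], "rot": [1.05, 6.92, 0], "hand": 60},
  {"xyz": [-41, 6.3, -8], "rot": [1.05, 6.92, 0], "hand": 60},
  {"xyz": [-41, 6.3, -8], "rot": [1.05, 6.92, 0], "hand": 60},
  {"xyz": [-6, 0.8, -40], "rot": [0, 0, 0], "hand": 60},
  {"xyz": [0, 0, -40], "rot": [0, 0, 0], "hand": 60},
  {"xyz": [0, 0, -29], "rot": [0, 0, 0], "hand": 60},
  {"xyz": [0, 0, 0], "rot": [0, 0, 0], "hand": 60},
])

```text
time_s: 8.8
tool_pos: [387.7, 30.6, 78.0]
orientation: [[-0.805, 0.148, -0.574], [0.121, 0.989, 0.085], [0.581, -0.001, -0.814]]
force: [-0.9, 0.5, 0.4]
finger_gap: 59.7
finger_force: 0.0
```

Call:
jog_arm([
  {"xyz": [0, 0, 0], "rot": [0, 0, 0], "hand": 20},
  {"xyz": [0, 0, 0], "rot": [0, 0, 0], "hand": 20},
  {"xyz": [0, 0, 0], "rot": [0, 0, 0], "hand": 20},
  {"xyz": [0, 0, 0], "rot": [0, 0, 0], "hand": 20},
  {"xyz": [0, 0, 0], "rot": [0, 0, 0], "hand": 20},
])

```text
time_s: 9.3
tool_pos: [391.4, 30.6, 81.3]
orientation: [[-0.811, 0.148, -0.566], [0.12, 0.989, 0.086], [0.572, 0.002, -0.82]]
force: [1.3, 0.9, 2.7]
finger_gap: 23.2
finger_force: 25.0
```

Call:
jog_arm([
  {"xyz": [-2, 0.3, 0], "rot": [0, 0, 0], "hand": 20},
  {"xyz": [-1.8, 0.3, 0], "rot": [0, 0, 0], "hand": 20},
  {"xyz": [0, 0, 0], "rot": [0, 0, 0], "hand": 20},
  {"xyz": [0, 0, 0], "rot": [0, 0, 0], "hand": 20},
])

```text
time_s: 9.7
tool_pos: [387.5, 31.2, 81.3]
orientation: [[-0.811, 0.148, -0.566], [0.12, 0.989, 0.086], [0.573, 0.002, -0.82]]
force: [1.3, -1.0, 4.9]
finger_gap: 23.1
finger_force: 25.0
```

Call:
jog_arm([
  {"xyz": [0, 0, 0], "rot": [0, 0, 0], "hand": 60},
  {"xyz": [0, 0, 0], "rot": [0, 0, 0], "hand": 60},
  {"xyz": [0, 0, 20], "rot": [0, 0, 0], "hand": 60},
  {"xyz": [0, 0, 45], "rot": [0, 0, 0], "hand": 60},
  {"xyz": [10, -1.5, 45], "rot": [0, 0, 0], "hand": 60},
  {"xyz": [41, -6.3, 8], "rot": [-1.05, -6.92, 0], "hand": 60},
  {"xyz": [41, -6.3, 8], "rot": [-1.05, -6.92, 0], "hand": 60},
  {"xyz": [41, -6.3, 8], "rot": [-1.05, -6.92, 0], "hand": 60},
  {"xyz": [41, -6.3, 8], "rot": [-1.05, -6.92, 0], "hand": 60},
  {"xyz": [41, -6.3, 8], "rot": [-1.05, -6.92, 0], "hand": 60},
  {"xyz": [0, 0, 0], "rot": [0, 0, 0], "hand": 60},
  {"xyz": [0, 0, 0], "rot": [0, 0, 0], "hand": 60},
])

```text
time_s: 10.9
tool_pos: [600.7, -1.5, 230.0]
orientation: [[-0.989, 0.147, -0.004], [0.147, 0.989, 0.001], [0.004, 0.0, -1.0]]
force: [0.1, 0.3, 0.4]
finger_gap: 60.0
finger_force: 0.0
```

```bash
python3 - <<'E'
from h import *
w=read_camera("wrist")
u,v=proj(w,(538,8.3,88)).round().astype(int);print(u,v,(-np.array(w["R"]).T@np.array(w["t"])).round(1))
save(w,"w5",(u-30,v-25,u+30,v+25),10)
E
```

```text
323 127 [533.9   8.7 400.1]
```

View pics/w5.png

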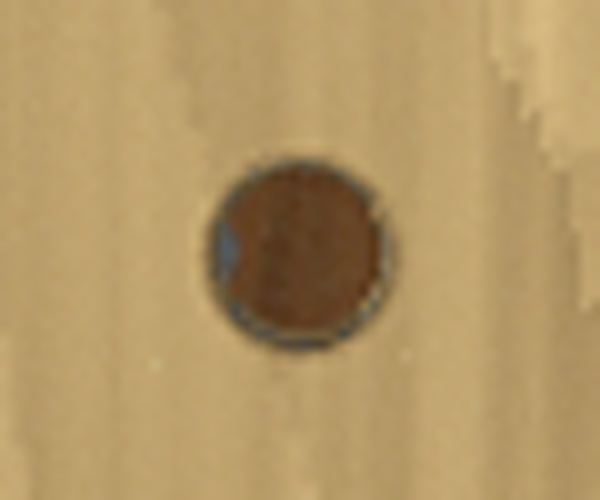

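The holes now line up: only a thin sliver of steel shows at the left of the hole (230,250). Next I'll hold the wrist camera the same way above the pin.

Call:
jog_arm([
  {"xyz": [-9.4, -46.4, 0], "rot": [0, 0, 0], "hand": 60},
  {"xyz": [-9.4, -46.4, 0], "rot": [0, 0, 0], "hand": 60},
  {"xyz": [-9.4, -46.4, 0], "rot": [0, 0, 0], "hand": 60},
  {"xyz": [-9.4, -46.4, 0], "rot": [0, 0, 0], "hand": 60},
  {"xyz": [-9.4, -46.4, 0], "rot": [0, 0, 0], "hand": 60},
  {"xyz": [-9.4, -46.4, 0], "rot": [0, 0, 0], "hand": 60},
  {"xyz": [0, 0, 0], "rot": [0, 0, 0], "hand": 60},
  {"xyz": [0, 0, 0], "rot": [0, 0, 0], "hand": 60},
  {"xyz": [0, 0, 0], "rot": [0, 0, 0], "hand": 60},
])

```text
time_s: 11.85
tool_pos: [545.7, -278.3, 229.7]
orientation: [[-0.989, 0.146, -0.002], [0.146, 0.989, 0.002], [0.002, 0.002, -1.0]]
force: [-0.6, -0.3, -0.7]
finger_gap: 59.7
finger_force: 0.0
```

```bash
python3 - <<'E'
from h import *
w=read_camera("wrist");o=get_obs();print(o["tool_pos"],np.round(o["orientation"],3).tolist())
C=(-np.array(w["R"]).T@np.array(w["t"]));print(C.round(1))
u,v=proj(w,(477.5,-270,110)).round().astype(int);print(u,v)
ce,bb,_=blob(w,"red",(u-40,v-40,u+40,v+40));print(ce,bb,atz(w,*ce,110).round(1),atz(w,*ce,107).round(1),"exp dia",34*f(w)/(C[2]-110))
s=read_camera("scene");t=read_camera("top")
X,e=tri([(w,*ce),(t,369.6,230.6)]);print(X,e)
# fork, camera pose from previous shot: same orientation, C=(533.9,8.7,400.1)
w2=dict(w);w2["t"]=-np.array(w["R"])@np.array([533.9,8.7,400.1]);print("fork",atz(w2,322.65,126.75,88))
for n in("mug","short_pin"):print(n,[(b["extent"],b["conf"]) for b in boxes_of(n,t)[:1]])
E
```

```text
[ 546.03885397 -277.97328347  229.87965857] [[-0.99, 0.144, -0.001], [0.144, 0.99, 0.002], [0.002, 0.002, -1.0]]
[ 478.6 -268.5  399.7]
321 122
[321.5422177  120.51169888] [304, 103, 36, 36] [ 476.3 -268.9  110. ] [ 476.3 -268.9  107. ] exp dia 34.49385411715295
[ 477.15174272 -268.98265891  119.64811046] [np.float64(0.7913098539254116), np.float64(0.7913098539253776)]
fork [537.76739811   8.48607529  88.        ]
mug [([455.0, 184.3, 491.1, 228.3], 0.61)]
short_pin []
```

Call:
jog_arm([
  {"xyz": [-35, 4.5, 0], "rot": [0, 0, 0], "hand": 60},
  {"xyz": [-34.7, 4.6, 0], "rot": [0, 0, 0], "hand": 60},
  {"xyz": [0, 0, -45], "rot": [0, 0, 0], "hand": 60},
  {"xyz": [0, 0, -45], "rot": [0, 0, 0], "hand": 60},
  {"xyz": [0, 0, -35], "rot": [0, 0, 0], "hand": 60},
  {"xyz": [0, 0, -18], "rot": [0, 0, 0], "hand": 60},
  {"xyz": [0, 0, 0], "rot": [0, 0, 0], "hand": 60},
  {"xyz": [0, 0, 0], "rot": [0, 0, 0], "hand": 60},
  {"xyz": [0, 0, 0], "rot": [0, 0, 0], "hand": 60},
])

```text
time_s: 13.0
tool_pos: [477.1, -271.5, 89.0]
orientation: [[-0.989, 0.147, 0.002], [0.147, 0.989, -0.001], [-0.002, -0.001, -1.0]]
force: [-0.8, 0.1, -0.3]
finger_gap: 59.8
finger_force: 0.0
```

Call:
jog_arm([
  {"xyz": [0, 0, 0], "rot": [0, 0, 0], "hand": 28},
  {"xyz": [0, 0, 0], "rot": [0, 0, 0], "hand": 28},
  {"xyz": [0, 0, 0], "rot": [0, 0, 0], "hand": 28},
  {"xyz": [0, 0, 0], "rot": [0, 0, 0], "hand": 28},
  {"xyz": [0, 0, 0], "rot": [0, 0, 0], "hand": 28},
], newtons=50)

```text
time_s: 13.5
tool_pos: [476.4, -271.1, 88.0]
orientation: [[-0.989, 0.147, 0.001], [0.147, 0.989, 0.0], [-0.001, 0.0, -1.0]]
force: [-0.7, 0.8, 3.1]
finger_gap: 33.1
finger_force: 49.9
```

Call:
jog_arm([
  {"xyz": [0, 0, 15], "rot": [0, 0, 0], "hand": 28},
  {"xyz": [0, 0, 30], "rot": [0, 0, 0], "hand": 28},
  {"xyz": [0, 0, 35], "rot": [0, 0, 0], "hand": 28},
  {"xyz": [0, 0, 30], "rot": [0, 0, 0], "hand": 28},
  {"xyz": [0, 0, 0], "rot": [0, 0, 0], "hand": 28},
  {"xyz": [0, 0, 0], "rot": [0, 0, 0], "hand": 28},
])

```text
time_s: 14.1
tool_pos: [476.0, -271.0, 198.2]
orientation: [[-0.989, 0.147, 0.001], [0.147, 0.989, -0.0], [-0.001, 0.0, -1.0]]
force: [-0.1, -0.3, -1.9]
finger_gap: 32.6
finger_force: 49.9
```

```bash
python3 - <<'E'
from h import *
o=get_obs();w=read_camera("wrist");T=np.array(o["tool_pos"]);print(T,np.round(o["orientation"],3).tolist(),o["finger_gap"])
print("head px exp",proj(w,T+[0,0,23]))
u,v=proj(w,T+[0,0,23]).astype(int)
ce,bb,_=blob(w,"red",(u-70,max(0,v-60),u+70,min(400,v+60)));print(ce,bb)
print("top of head est (z=T+23):",atz(w,*ce,T[2]+23)-T)
# predicted head outline for candidate offsets along tool x
R=np.array(o["orientation"]);a=np.linspace(0,2*np.pi,72)
for dx in (-4,-2,0,2,4):
    P=np.array([proj(w,T+R@[dx+17*np.cos(k),17*np.sin(k),0]+[0,0,h]) for k in a for h in(-5,23)]);print(dx,P.min(0).round(1),P.max(0).round(1))
s=read_camera("scene");t=read_camera("top")
for n,c in(("s",s),("t",t)):
    p=proj(c,T+[0,0,9]).astype(int);
    try: print(n,p,blob(c,"red",(p[0]-30,p[1]-40,p[0]+30,p[1]+40))[:2])
    except Exception as e: print(n,e)
save(w,"w6")
E
```

```text
[ 476.01268222 -271.00919199  198.20130581] [[-0.989, 0.147, 0.001], [0.147, 0.989, -0.0], [-0.001, 0.0, -1.0]] 32.551574678796676
head px exp [322.40873208 252.18891771]
[322.6596424  242.56960409] [293, 209, 60, 67]
top of head est (z=T+23): [-5.50883904  0.95660382 23.        ]
-4 [291.2 213.6] [353.6 286.9]
-2 [291.1 210.5] [353.7 283.7]
0 [291.  207.4] [353.8 280.5]
2 [290.9 204.3] [353.9 277.2]
4 [290.8 201.2] [354.  273.9]
s attempt to get argmax of an empty sequence
t attempt to get argmax of an empty sequence
```

View pics/w6.png

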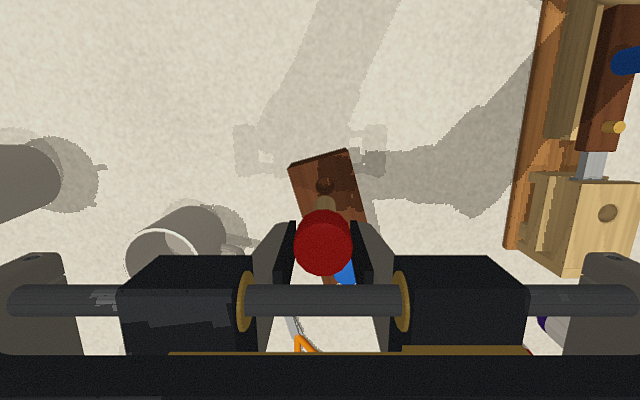

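The pin sits centred between the fingers, head at (323,242). Now I'll move above the fork hole.

Call:
jog_arm([
  {"xyz": [10.3, 46.5, 0], "rot": [0, 0, 0], "hand": 28},
  {"xyz": [10.3, 46.5, 0], "rot": [0, 0, 0], "hand": 28},
  {"xyz": [10.3, 46.5, 0], "rot": [0, 0, 0], "hand": 28},
  {"xyz": [10.3, 46.5, 0], "rot": [0, 0, 0], "hand": 28},
  {"xyz": [10.3, 46.5, 0], "rot": [0, 0, 0], "hand": 28},
  {"xyz": [10.3, 46.5, 0], "rot": [0, 0, 0], "hand": 28},
  {"xyz": [0, 0, 0], "rot": [0, 0, 0], "hand": 28},
  {"xyz": [0, 0, 0], "rot": [0, 0, 0], "hand": 28},
  {"xyz": [0, 0, 0], "rot": [0, 0, 0], "hand": 28},
  {"xyz": [0, 0, 0], "rot": [0, 0, 0], "hand": 28},
])

```text
time_s: 15.25
tool_pos: [537.4, 6.1, 197.2]
orientation: [[-0.989, 0.15, -0.001], [0.15, 0.989, -0.001], [0.001, -0.001, -1.0]]
force: [0.1, 0.2, -1.5]
finger_gap: 32.6
finger_force: 49.9
```

```bash
python3 - <<'E'
from h import *
o=get_obs();T=np.array(o["tool_pos"]);print(T,o["force"])
from scipy.optimize import least_squares
w=read_camera("wrist");R=np.array(o["orientation"]);a=np.linspace(0,2*np.pi,72)
u,v=proj(w,T+[0,0,23]).astype(int);l,t,ww,hh=blob(w,"red",(u-70,v-60,u+70,v+60))[1];m=np.array([l-.5,t-.5,l+ww-.5,t+hh-.5])
def r(p):
    P=np.array([proj(w,T+R@[p[0]+17*np.cos(k),p[1]+17*np.sin(k),0]+[0,0,h]) for k in a for h in(p[2],p[2]-28)]);return np.r_[P.min(0),P.max(0)]-m
q=least_squares(r,[0,0,22]);print("in-hand dx,dy,top",q.x,q.fun)
E
```

```text
[537.40108061   6.05577669 197.19647224] [ 0.13710888  0.24899602 -1.48762146]
in-hand dx,dy,top [-3.47020573  0.05373819 12.21176208] [ 0.6836545  -0.66764014 -0.68356387  0.60225881]
```

Call:
jog_arm([
  {"xyz": [0.4, 2.2, -10], "rot": [0, 0, 0], "hand": 28},
  {"xyz": [0, 0, -12], "rot": [0, 0, 0], "hand": 28},
  {"xyz": [0, 0, -3], "rot": [0, 0, 0], "hand": 28},
  {"xyz": [0, 0, -3], "rot": [0, 0, 0], "hand": 28},
  {"xyz": [0, 0, -3], "rot": [0, 0, 0], "hand": 28},
  {"xyz": [0, 0, -3], "rot": [0, 0, 0], "hand": 28},
  {"xyz": [0, 0, 0], "rot": [0, 0, 0], "hand": 28},
  {"xyz": [0, 0, 0], "rot": [0, 0, 0], "hand": 28},
])

```text
time_s: 16.1
tool_pos: [538.4, 10.1, 163.8]
orientation: [[-0.989, 0.147, 0.001], [0.147, 0.989, 0.0], [-0.001, 0.0, -1.0]]
force: [-1.3, 0.4, 0.5]
finger_gap: 33.0
finger_force: 49.9
```

Call:
jog_arm([
  {"xyz": [-0.6, -1.7, 4], "rot": [0, 0, 0], "hand": 28},
  {"xyz": [0, 0, 0], "rot": [0, 0, 0], "hand": 28},
  {"xyz": [0, 0, 0], "rot": [0, 0, 0], "hand": 28},
  {"xyz": [0, 0, 0], "rot": [0, 0, 0], "hand": 28},
])

```text
time_s: 16.5
tool_pos: [537.6, 8.5, 167.6]
orientation: [[-0.989, 0.147, -0.0], [0.147, 0.989, 0.0], [0.0, 0.0, -1.0]]
force: [-0.5, 0.4, -1.1]
finger_gap: 32.8
finger_force: 49.9
```

Call:
jog_arm([
  {"xyz": [0, 0, -3], "rot": [0, 0, 0], "hand": 28},
  {"xyz": [0, 0, -3], "rot": [0, 0, 0], "hand": 28},
  {"xyz": [0, 0, -2], "rot": [0, 0, 0], "hand": 28},
  {"xyz": [0, 0, 0], "rot": [0, 0, 0], "hand": 28},
  {"xyz": [0, 0, 0], "rot": [0, 0, 0], "hand": 28},
])

```text
time_s: 17.0
tool_pos: [537.6, 8.2, 159.4]
orientation: [[-0.989, 0.147, -0.0], [0.147, 0.989, -0.0], [0.0, -0.0, -1.0]]
force: [-0.4, -0.4, -1.6]
finger_gap: 33.0
finger_force: 49.9
```

Call:
jog_arm([
  {"xyz": [0, 0, -3], "rot": [0, 0, 0], "hand": 28},
  {"xyz": [0, 0, -3], "rot": [0, 0, 0], "hand": 28},
  {"xyz": [0, 0, -3], "rot": [0, 0, 0], "hand": 28},
  {"xyz": [0, 0, 0], "rot": [0, 0, 0], "hand": 28},
  {"xyz": [0, 0, 0], "rot": [0, 0, 0], "hand": 28},
])

```text
time_s: 17.5
tool_pos: [537.4, 7.8, 150.2]
orientation: [[-0.989, 0.148, -0.001], [0.148, 0.989, -0.001], [0.0, -0.001, -1.0]]
force: [-0.0, -3.8, -3.6]
finger_gap: 32.9
finger_force: 49.9
```

Call:
jog_arm([
  {"xyz": [0, 0, -3], "rot": [0, 0, 0], "hand": 28},
  {"xyz": [0, 0, -2], "rot": [0, 0, 0], "hand": 28},
  {"xyz": [0, 0, 0], "rot": [0, 0, 0], "hand": 28},
  {"xyz": [0, 0, 0], "rot": [0, 0, 0], "hand": 28},
])

```text
time_s: 17.9
tool_pos: [537.5, 8.0, 145.4]
orientation: [[-0.989, 0.147, -0.0], [0.147, 0.989, -0.001], [0.0, -0.001, -1.0]]
force: [-0.1, -4.3, -2.0]
finger_gap: 33.1
finger_force: 49.9
```

Call:
jog_arm([
  {"xyz": [0, -0.6, -3], "rot": [0, 0, 0], "hand": 28},
  {"xyz": [0, 0, -3], "rot": [0, 0, 0], "hand": 28},
  {"xyz": [0, 0, -3], "rot": [0, 0, 0], "hand": 28},
  {"xyz": [0, 0, -2], "rot": [0, 0, 0], "hand": 28},
  {"xyz": [0, 0, 0], "rot": [0, 0, 0], "hand": 28},
  {"xyz": [0, 0, 0], "rot": [0, 0, 0], "hand": 28},
])

```text
time_s: 18.5
tool_pos: [537.4, 7.9, 134.1]
orientation: [[-0.989, 0.147, -0.001], [0.147, 0.989, -0.0], [0.0, -0.0, -1.0]]
force: [0.6, -3.9, -2.5]
finger_gap: 33.1
finger_force: 49.9
```

Call:
jog_arm([
  {"xyz": [0, 0, -3], "rot": [0, 0, 0], "hand": 28},
  {"xyz": [0, 0, -3], "rot": [0, 0, 0], "hand": 28},
  {"xyz": [0, 0, -3], "rot": [0, 0, 0], "hand": 28},
  {"xyz": [0, 0, 0], "rot": [0, 0, 0], "hand": 28},
  {"xyz": [0, 0, 0], "rot": [0, 0, 0], "hand": 28},
])

```text
time_s: 19.0
tool_pos: [537.5, 8.0, 125.2]
orientation: [[-0.989, 0.147, -0.0], [0.147, 0.989, 0.0], [0.0, -0.0, -1.0]]
force: [0.5, -3.2, -3.2]
finger_gap: 33.4
finger_force: 49.9
```

Call:
jog_arm([
  {"xyz": [0, -0.5, -3], "rot": [0, 0, 0], "hand": 28},
  {"xyz": [0, 0, -3], "rot": [0, 0, 0], "hand": 28},
  {"xyz": [0, 0, -3], "rot": [0, 0, 0], "hand": 28},
  {"xyz": [0, 0, -2], "rot": [0, 0, 0], "hand": 28},
  {"xyz": [0, 0, 0], "rot": [0, 0, 0], "hand": 28},
  {"xyz": [0, 0, 0], "rot": [0, 0, 0], "hand": 28},
])

```text
time_s: 19.6
tool_pos: [537.5, 7.7, 114.4]
orientation: [[-0.989, 0.147, -0.0], [0.147, 0.989, 0.0], [0.0, 0.0, -1.0]]
force: [0.4, -1.5, -1.5]
finger_gap: 33.1
finger_force: 49.9
```

Call:
jog_arm([
  {"xyz": [0, 0, -3], "rot": [0, 0, 0], "hand": 28},
  {"xyz": [0, 0, -3], "rot": [0, 0, 0], "hand": 28},
  {"xyz": [0, 0, -3], "rot": [0, 0, 0], "hand": 28},
  {"xyz": [0, 0, 0], "rot": [0, 0, 0], "hand": 28},
  {"xyz": [0, 0, 0], "rot": [0, 0, 0], "hand": 28},
])

```text
time_s: 20.1
tool_pos: [537.5, 7.4, 105.4]
orientation: [[-0.989, 0.147, -0.0], [0.147, 0.989, 0.0], [0.0, 0.0, -1.0]]
force: [-0.5, -0.6, -1.6]
finger_gap: 32.7
finger_force: 49.9
```

Call:
jog_arm([
  {"xyz": [0, 0, -3], "rot": [0, 0, 0], "hand": 28},
  {"xyz": [0, 0, -3], "rot": [0, 0, 0], "hand": 28},
  {"xyz": [0, 0, -2], "rot": [0, 0, 0], "hand": 28},
  {"xyz": [0, 0, 0], "rot": [0, 0, 0], "hand": 28},
  {"xyz": [0, 0, 0], "rot": [0, 0, 0], "hand": 28},
])

```text
time_s: 20.6
tool_pos: [537.5, 7.5, 97.3]
orientation: [[-0.989, 0.147, -0.0], [0.147, 0.989, 0.0], [0.0, 0.0, -1.0]]
force: [1.1, 0.3, -3.0]
finger_gap: 33.1
finger_force: 49.9
```

Call:
jog_arm([
  {"xyz": [0, 0, -2], "rot": [0, 0, 0], "hand": 28},
  {"xyz": [0, 0, -1], "rot": [0, 0, 0], "hand": 28},
  {"xyz": [0, 0, 0], "rot": [0, 0, 0], "hand": 28},
  {"xyz": [0, 0, 0], "rot": [0, 0, 0], "hand": 28},
])

```text
time_s: 21.0
tool_pos: [537.7, 7.5, 94.5]
orientation: [[-0.989, 0.147, 0.0], [0.147, 0.989, 0.0], [-0.0, 0.0, -1.0]]
force: [0.6, 0.1, -1.3]
finger_gap: 32.9
finger_force: 49.9
```

Call:
jog_arm([
  {"xyz": [0, 0, -2], "rot": [0, 0, 0], "hand": 28},
  {"xyz": [0, 0, 0], "rot": [0, 0, 0], "hand": 28},
  {"xyz": [0, 0, 0], "rot": [0, 0, 0], "hand": 28},
])

```text
time_s: 21.3
tool_pos: [537.9, 7.5, 94.1]
orientation: [[-0.989, 0.147, 0.0], [0.147, 0.989, 0.001], [-0.0, 0.001, -1.0]]
force: [-4.3, 0.0, 13.2]
finger_gap: 32.8
finger_force: 50.0
```

```bash
python3 - <<'E'
from h import *
T=np.array(get_obs()["tool_pos"]);print(T,get_obs()["force"])
for n in("scene","wrist","top"):
    c=read_camera(n)
    for nm in("pin","hoop_arm"):print(n,nm,[(np.round(b["extent"]).tolist(),round(b["conf"],2)) for b in boxes_of(nm,c)[:2]])
    print(n,"head exp centre",proj(c,(537.7,8,102)).round(),"top",proj(c,(537.7,8,116)).round())
    p=proj(c,(537.7,8,102)).astype(int)
    try: print(blob(c,"red",(p[0]-40,p[1]-40,p[0]+40,p[1]+40))[:2])
    except Exception: print("no red")
E
```

```text
[537.92983542   7.45207167  94.09573988] [-4.32014781  0.04806084 13.15348373]
scene pin [([398.0, 268.0, 405.0, 289.0], 0.63)]
scene hoop_arm [([450.0, 202.0, 573.0, 277.0], 0.83)]
scene head exp centre [405. 277.] top [406. 272.]
(array([403. , 275.2]), [401, 270, 5, 10])
wrist pin []
wrist hoop_arm [([300.0, 0.0, 353.0, 178.0], 0.97)]
wrist head exp centre [323. 241.] top [323. 251.]
(array([322.48414711, 242.71464807]), [293, 209, 60, 67])
top pin [([142.0, 211.0, 242.0, 398.0], 0.73), ([355.0, 169.0, 372.0, 190.0], 0.56)]
top hoop_arm [([141.0, 214.0, 242.0, 400.0], 0.66)]
top head exp centre [214. 194.] top [212. 194.]
no red
```

Call:
jog_arm([
  {"xyz": [0, 0, -1], "rot": [0, 0, 0], "hand": 28},
  {"xyz": [0, 0, 0], "rot": [0, 0, 0], "hand": 28},
  {"xyz": [0, 0, 0], "rot": [0, 0, 0], "hand": 28},
])

```text
time_s: 22.05
tool_pos: [538.0, 7.5, 94.0]
orientation: [[-0.989, 0.147, 0.001], [0.147, 0.989, 0.001], [-0.0, 0.002, -1.0]]
force: [-6.8, 0.3, 21.1]
finger_gap: 32.7
finger_force: 50.0
```

Call:
jog_arm([
  {"xyz": [0, 0, -1], "rot": [0, 0, 0], "hand": 28},
  {"xyz": [0, 0, 0], "rot": [0, 0, 0], "hand": 28},
  {"xyz": [0, 0, 0], "rot": [0, 0, 0], "hand": 28},
])

```text
time_s: 22.35
tool_pos: [538.0, 7.5, 93.9]
orientation: [[-0.989, 0.147, 0.001], [0.147, 0.989, 0.002], [-0.0, 0.002, -1.0]]
force: [-8.8, 1.4, 30.1]
finger_gap: 33.4
finger_force: 50.0
```

Hard stop at exactly the expected home height. I'll relax, release, rise and check.

Call:
jog_arm([
  {"xyz": [0, 0, 3.3], "rot": [0, 0, 0], "hand": 28},
  {"xyz": [0, 0, 0], "rot": [0, 0, 0], "hand": 28},
  {"xyz": [0, 0, 0], "rot": [0, 0, 0], "hand": 55},
  {"xyz": [0, 0, 0], "rot": [0, 0, 0], "hand": 55},
  {"xyz": [0, 0, 0], "rot": [0, 0, 0], "hand": 55},
  {"xyz": [0, 0, 15], "rot": [0, 0, 0], "hand": 55},
  {"xyz": [0, 0, 40], "rot": [0, 0, 0], "hand": 55},
  {"xyz": [0, -10, 45], "rot": [0, 0, 0], "hand": 55},
  {"xyz": [0, -40, 20], "rot": [0, 0, 0], "hand": 55},
  {"xyz": [0, -45, 0], "rot": [0, 0, 0], "hand": 55},
  {"xyz": [0, -45, 0], "rot": [0, 0, 0], "hand": 55},
  {"xyz": [0, -45, 0], "rot": [0, 0, 0], "hand": 55},
])

```text
time_s: 23.55
tool_pos: [537.5, -179.2, 214.0]
orientation: [[-0.989, 0.146, 0.0], [0.146, 0.989, 0.0], [-0.0, 0.0, -1.0]]
force: [0.3, -0.0, -0.0]
finger_gap: 55.0
finger_force: 0.0
```

Call:
jog_arm([
  {"xyz": [0, -45, 0], "rot": [0, 0, 0], "hand": 55},
  {"xyz": [0, -45, 0], "rot": [0, 0, 0], "hand": 55},
  {"xyz": [0, -45, 0], "rot": [0, 0, 0], "hand": 55},
  {"xyz": [0, 0, 0], "rot": [0, 0, 0], "hand": 55},
  {"xyz": [0, 0, 0], "rot": [0, 0, 0], "hand": 55},
])

```text
time_s: 24.05
tool_pos: [536.9, -313.7, 213.2]
orientation: [[-0.989, 0.15, -0.001], [0.15, 0.989, 0.0], [0.001, 0.0, -1.0]]
force: [0.1, 0.3, 0.9]
finger_gap: 55.3
finger_force: 0.0
```

```bash
python3 - <<'E'
from h import *
print(get_obs()["force"])
o=[]
for n in("scene","top"):
    c=read_camera(n);X=np.array([537.7,8.,88]);a=np.linspace(0,6.28,60)
    P=np.array([proj(c,X+[17*np.cos(k),17*np.sin(k),h]) for k in a for h in(0,28)]);print(n,"exp head box",P.min(0).round(1),P.max(0).round(1))
    p=proj(c,X+[0,0,14]).astype(int);ce,bb,_=blob(c,"red",(p[0]-30,p[1]-30,p[0]+30,p[1]+30));print(ce,bb);o.append((c,*ce))
    ce,bb,_=blob(c,"blue",(470,225,505,260) if n=="scene" else (185,265,220,300));print("post",ce,o.append((c,*ce)))
    im=cv2.cvtColor(cv2.resize(c["pixels"][p[1]-40:p[1]+60,p[0]-60:p[0]+60],None,fx=4,fy=4,interpolation=cv2.INTER_CUBIC),cv2.COLOR_RGB2BGR);cv2.imwrite(f"pics/z{n}.png",im)
print("head",tri([o[0],o[2]]),"post",tri([o[1],o[3]]))
E
```

```text
[0.10629063 0.30114839 0.86572654]
scene exp head box [394.2 264.2] [415.3 288.9]
[404.56164384 273.57990868] [396, 266, 18, 16]Traceback (most recent call last):
  File "<stdin>", line 8, in <module>
  File "h.py", line 23, in blob
    n,lab,st,ce=cv2.connectedComponentsWithStats(m.astype(np.uint8));i=1+np.argmax(st[1:,4])
                                                                         ~~~~~~~~~^^^^^^^^^^
    return _wrapfunc(a, 'argmax', axis=axis, out=out, **kwds)
    return bound(*args, **kwds)
ValueError: attempt to get argmax of an empty sequence
```

```bash
python3 - <<'E'
from h import *
a=np.linspace(0,6.28,90);S={n:read_camera(n) for n in("scene","top")}
def box(c,X):
    P=np.array([proj(c,np.array(X)+[17*np.cos(k),17*np.sin(k),h]) for k in a for h in(0,28)]);return P.min(0).round(1),P.max(0).round(1)
print("rack ref exp",box(S["scene"],(476.5,-269.5,82)),"seen then 336,166")
for z in (85,88,91,94):print(z,box(S["scene"],(537.7,8,z)),box(S["top"],(537.7,8,z)))
o=[]
for n,c in S.items():
    p=proj(c,(537.7,8,102)).astype(int);ce,bb,_=blob(c,"red",(p[0]-30,p[1]-30,p[0]+30,p[1]+30));print(n,ce,bb);o.append((c,*ce))
    p=proj(c,(399,29.5,112)).astype(int)
    try: ce,bb,_=blob(c,"blue",(p[0]-20,p[1]-20,p[0]+20,p[1]+20));print("post",ce,bb,atz(c,*ce,111).round(1))
    except Exception: print("post hidden",p)
print("head",tri(o),"ref rack 104.7 for underside 82")
for nm in("short_pin","mug","red_paint","violet_paint","paint_jar","scissors"):print(nm,[np.round(b["extent"]).tolist() for b in boxes_of(nm,S["scene"])[:1]])
E
```

```text
rack ref exp (array([335.1, 162.6]), array([351.2, 183. ])) seen then 336,166
85 (array([394.1, 265.1]), array([415.1, 289.7])) (array([203.4, 184.5]), array([225.9, 204.2]))
88 (array([394.2, 264.2]), array([415.3, 288.9])) (array([202.9, 184.4]), array([225.6, 204.2]))
91 (array([394.4, 263.2]), array([415.5, 288. ])) (array([202.5, 184.2]), array([225.2, 204.1]))
94 (array([394.6, 262.3]), array([415.8, 287.1])) (array([202. , 184.1]), array([224.8, 204. ]))
scene [404.52968037 273.58447489] [396, 266, 18, 16]
post hidden [469 246]
top [213.5858209  193.29850746] [205, 184, 19, 19]
post [198.712 273.84 ] [193, 268, 13, 13] [396.7  29.7 111. ]
head (array([539.06153459,   7.2066991 , 111.83255317]), [np.float64(0.11481228404917708), np.float64(0.11481228404933037)]) ref rack 104.7 for underside 82
short_pin [[303.0, 193.0, 321.0, 213.0]]
mug []
red_paint [[276.0, 287.0, 307.0, 340.0]]
violet_paint [[312.0, 320.0, 342.0, 383.0]]
paint_jar [[358.0, 200.0, 573.0, 341.0]]
scissors [[204.0, 203.0, 265.0, 252.0]]
```

The head sits about where home should be. Time allows a press on the head's top with closed fingers as a check; contact should come at z of about 116.

Call:
jog_arm([
  {"xyz": [0, 45, 0], "rot": [0, 0, 0], "hand": 2},
  {"xyz": [0, 45, 0], "rot": [0, 0, 0], "hand": 2},
  {"xyz": [0, 45, 0], "rot": [0, 0, 0], "hand": 2},
  {"xyz": [0, 45, 0], "rot": [0, 0, 0], "hand": 2},
  {"xyz": [0, 45, 0], "rot": [0, 0, 0], "hand": 2},
  {"xyz": [0, 45, 0], "rot": [0, 0, 0], "hand": 2},
  {"xyz": [0, 45, -20], "rot": [0, 0, 0], "hand": 2},
  {"xyz": [0, 8, -40], "rot": [0, 0, 0], "hand": 2},
  {"xyz": [0, 0, -25], "rot": [0, 0, 0], "hand": 2},
  {"xyz": [0, 0, 0], "rot": [0, 0, 0], "hand": 2},
  {"xyz": [0, 0, 0], "rot": [0, 0, 0], "hand": 2},
], newtons=10)

```text
time_s: 25.6
tool_pos: [537.9, 10.0, 129.4]
orientation: [[-0.989, 0.148, 0.0], [0.148, 0.989, -0.0], [-0.0, -0.0, -1.0]]
force: [1.2, 0.0, -0.9]
finger_gap: 2.2
finger_force: 0.0
```

Call:
jog_arm([
  {"xyz": [0, -2, -6], "rot": [0, 0, 0], "hand": 2},
  {"xyz": [0, 0, -4], "rot": [0, 0, 0], "hand": 2},
  {"xyz": [0, 0, -3], "rot": [0, 0, 0], "hand": 2},
  {"xyz": [0, 0, -1], "rot": [0, 0, 0], "hand": 2},
  {"xyz": [0, 0, 0], "rot": [0, 0, 0], "hand": 2},
  {"xyz": [0, 0, 0], "rot": [0, 0, 0], "hand": 2},
])

```text
time_s: 26.2
tool_pos: [538.8, 8.3, 116.6]
orientation: [[-0.989, 0.148, 0.002], [0.148, 0.989, 0.001], [-0.002, 0.001, -1.0]]
force: [-0.9, -0.4, 9.3]
finger_gap: 1.8
finger_force: 4.7
```

Call:
jog_arm([
  {"xyz": [0, 0, -1.5], "rot": [0, 0, 0], "hand": 2},
  {"xyz": [0, 0, 0], "rot": [0, 0, 0], "hand": 2},
  {"xyz": [0, 0, 0], "rot": [0, 0, 0], "hand": 2},
])

```text
time_s: 26.5
tool_pos: [538.9, 8.5, 116.4]
orientation: [[-0.989, 0.148, 0.003], [0.148, 0.989, 0.002], [-0.002, 0.002, -1.0]]
force: [-5.2, 0.3, 21.0]
finger_gap: 2.4
finger_force: 10.3
```

Contact at 116.4 with a hard stop at 21 N confirms the pin is fully home. Retreat and hand in.

Call:
jog_arm([
  {"xyz": [0, 0, 5], "rot": [0, 0, 0], "hand": 2},
  {"xyz": [0, 0, 30], "rot": [0, 0, 0], "hand": 2},
  {"xyz": [0, 0, 40], "rot": [0, 0, 0], "hand": 2},
  {"xyz": [0, 0, 30], "rot": [0, 0, 0], "hand": 2},
  {"xyz": [0, 0, 0], "rot": [0, 0, 0], "hand": 2},
  {"xyz": [0, 0, 0], "rot": [0, 0, 0], "hand": 2},
  {"xyz": [0, 0, 0], "rot": [0, 0, 0], "hand": 2},
])

```text
time_s: 27.2
tool_pos: [536.8, 8.3, 217.4]
orientation: [[-0.989, 0.147, -0.002], [0.147, 0.989, -0.0], [0.002, -0.0, -1.0]]
force: [0.1, 0.5, -0.7]
finger_gap: 2.2
finger_force: 0.0
```

```bash
python3 -c "
from h import *
print(get_obs()['tool_pos'],get_obs()['force']);print(job_done())"
```

```text
[536.84964539   8.31552392 217.35617766] [ 0.09337068  0.50101305 -0.72409732]
the job is handed in; nothing more can be done
None
```

The hoop arm is locked in the fork by the red-headed pin, pressed to a hard stop at its home height, with the gripper clear; I handed the job in at 27 s, and no verdict came back.

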